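# Fit a new tube in the bench UV lamp

### The arm

A 6-joint arm with a two-finger parallel gripper is mounted at the origin on a cart in front of the work surface, level with it; the furniture and walls round the work are solid. World frame = base frame: x ahead of the robot, y to its left, z up, the work surface at z = 0. Lengths are in mm, angles in rad, forces in N, time in s.
With the tool pointing down it reaches from about 350 to 850 mm from the base axis. Payload 8.1 kg.
Tool frame: the origin (TCP) lies midway between the tips of the shut fingers; the grasp point (between the pads) lies 19 mm behind it (manip.grasp_offset is the distance from the TCP to the grasp point, in mm); z points along the fingers, y is the line along which they close (so a half turn about z gives the same grasp; the last joint's range is limited). The gripper opens to 85 mm and grips with 20 to 120 N. Pads are 22 mm wide; open, the fingers measure 114 mm over their backs; the gripper's body (76 mm by 85 mm) begins 54 mm behind the grasp point. The pads swing forward as they close: fully open they stand 13 mm farther back than shut.
Start: joints at [1.238, 0.13, 1.488, -0, 1.523, -0.085], TCP at [147.141, 581.683, 231.292] pointing down, gripper open.
Joint ranges: [-2.96, 2.96], [-0.89, 2.26], [0.02, 2.5], [-1.34, 4.48], [0, 2.73], [-2.66, 2.66]. Speed limits (rad/s): [2.39, 2.39, 2.79, 3.14, 3.14, 3.14].

### API

Orientations are given as [roll, pitch, yaw] about the fixed x, y, z axes, in that order (R = Rz(yaw) Ry(pitch) Rx(roll)).
In Python, from rig import manip gives the robot as it stands.
- The arm moves only by the tool jog_arm, never from a script. Its argument "deltas" is a list of rows, each a list of 3 entries, a list of its own where there are three numbers: the shift along the tool's x, y, z in units of 30 mm (1.0 is 30 mm), then the turn about the tool's z in units of 6 degrees (1.0 is 6 degrees), then the opening in per cent of the stroke, from 0 (shut) to 100 (fully open). In form: [[[x, y, z], spin, claw], ...]. A call has 1 to 10 rows; each row is the pose to reach, as a shift and turn from the pose commanded when the call began, along the tool's axes at that moment; what a row does not reach only later rows make up. A row lasts 1/8 s, in which the tool goes at most 62.5 mm and 10.7 degrees, less where a joint would pass 70% of its speed; a pose out of reach is approached as far as the arm can. A call with a gripper value outside its range is refused whole. The fingers move at their own pace and stop on an object; "grip_force" is the grip in N (left out, the last holds). Time passes only in rows, so rows that repeat a pose let the fingers close. It gives the time, the measured TCP pose, the force, the opening and the grip force at its end, in the units of the state.
- manip.get_state(): the state, without advancing time (a new reading comes with each control period).
- manip.capture(name): name is "scene" or "side" or "wrist"; returns a dict with "image" (480x640x3 uint8, red, green, blue), "z_map" (480x640 float32, mm along the optical axis (not along the pixel's ray), 0 where there is no reading), "fov_y" (degrees; the focal length in pixels is half the picture's height over the tangent of half this angle, whatever the lens; pixels are square), "cx", "cy" (the principal point, pixels), "view" (4x4, takes a point from world to camera coordinates). Camera axes: x right, y up, looking along -z (the intrinsics and any distortion apply to the point x, -y, -z); pixel columns grow to the right and rows downward; lengths in mm; the calibration is good to about 2 mm. A picture is of the moment at which its call begins.
- manip.job_done(): hands the job in; it is judged then, once.
The state is a dict: "t": time; "qpos": joint angles; "joint_vel": joint speeds; "effort": joint torques, N m; "ee_pos": TCP position; "orientation": TCP orientation; "ft_force": force on the tool from outside, world axes, zero at the start; "torque": the same for the moment, N m; "gripper_width": finger opening in mm; "finger_force": force on a finger pad.
Only numpy, scipy, OpenCV 4.12 (cv2) and the standard library are available. Lean on these libraries where they do the work, as an engineer would, in place of code of your own. Each camera call takes 0.05 s, during which the arm holds its last target. There are 200 camera calls.

### The job

Fit the new UV tube in the bench lamp: lay it across the two open spring clips, press it down until it has snapped fully home in both, and only then swing the amber cover over it until it is shut. Leave the spent tube in the blue tray and the other things on the bench where they are.

Things in the scene. Friction and masses are not known exactly. Their poses are not given: they have to be found in the camera images.
- new_tube_center (a point): centre of the new lamp tube: round, 22 mm diameter, 176 mm long, 60 g, pale violet-white glass with a bright 34 mm aluminium cap (rounded end) at each end. At the start it lies on the bench, centre 11 mm up. Site y axis: along the tube; both ends are alike, it may be rolled about y. Grip it from above across the glass middle (106 mm between the caps)
- lamp_seat (a point): where the tube's centre lies when fully home, 31 mm above the bench; fixed to the lamp, which is screwed down. Axes: y along tube and lamp (+y to the ballast box), x across it to the cover's hinge (away from the robot), z up. Grey base: x -34 to 34 mm, y -106 to 106, 14 mm high; grey ballast box with green switch: y 106 to 152, 42 mm high
- clip_left (a point): tube axis when home, in the middle of the +y clip (64 mm from lamp_seat). Both clips: brass, C-shaped, open upward, 14 mm wide, two sprung jaws, neck 17 mm, flared lips 28 mm apart. A tube laid on the lips rests centred there, its centre 15 mm above the seat. Pressed down at its middle with about 13 N (9 to 18, both clips together) it snaps in and stands on the clip floors, 15 mm lower
- clip_right (a point): tube axis when home, in the middle of the -y clip (64 mm from lamp_seat). Between the clips an aluminium reflector flanks the tube (y -48 to 48 mm, rims to 30 mm either side, tops 1 mm below the seat): fingers holding the tube do not fit down beside it, so let go before pressing. White end cheeks at y +-93 mm (tops 2 mm above the seat) leave the tube 5 mm endways each way
- cover (a joint): angle (rad) of the amber see-through cover with dark edges: 0 shut over the tube, grows as it opens; starts at 1.75 to 2.0, leaning away from the robot, stop at 2.05. Light stiff hinge (0.06 N m friction, 0.1 kg): stays where it is left, must be pushed all the way. It fouls a tube that is not home. Box 68 mm deep, 212 long, 38 high, open below; shut, its top is 54 mm above the bench
- cover_hinge (a point): middle of the cover's hinge axis: parallel to the lamp's y axis, 34 mm to +x of the seat, 16 mm above the bench. At cover angle q, a point of the cover that is (-a, 0, h) from the hinge when shut is at (-a cos q + h sin q, 0, a sin q + h cos q) from it, in lamp_seat's axes (this point itself turns with the cover)
- cover_edge (a point): middle of the cover's free edge on its outer face (a = 68, h = 38 mm from the hinge; shut: front upper edge). The outer face (a 0 to 68 at h 38 mm) looks away from the robot while the cover is open: push it near this edge, towards the robot, then down. A 10 mm thumb tab, 50 mm wide, stands out of the front wall 32 mm below this edge
- old_tube_center (a point): centre of the spent tube (same size, grey glass with blackened bands beside its dull dark caps), lying in the blue tray; leave it
- blue_tray: blue job tray, 135 x 235 x 34 mm, walls 3 mm, origin under its middle; bystander
- lens_blank_2: clear round lens blank, 63 mm across, 9 mm high, origin under its middle; bystander
- lens_box_blue: small blue lens box, 51 x 60 x 24 mm, origin under its middle; bystander

How it is judged (in metres and radians):
On the way, in this order (a step that is already met when the one before it is completed fails the run):
1. the new tube is fully home in both clips (its centre within 3 mm across and in height and 8 mm endways of the seat, in line within 2 degrees) with the cover still well open (over 0.6 rad) (x of new_tube_center in the frame of lamp_seat between -0.003 and 0.003 m and y of new_tube_center in the frame of lamp_seat between -0.008 and 0.008 m and z of new_tube_center in the frame of lamp_seat between -0.003 and 0.003 m and angle between the y axis of new_tube_center and the y axis of lamp_seat, either way round below 0.035 rad and value of joint cover above 0.6 rad), for 0.2 s.
2. the cover is shut over it (under 0.08 rad) (value of joint cover below 0.08 rad), for 0.2 s.
At the end, for the whole second after the job is handed in: The new tube lies at rest fully home in both clips (centre within 3 mm across and in height and 8 mm endways of lamp_seat, in line within 2 degrees), the cover is shut (under 0.08 rad), and the robot has let go (x of new_tube_center in the frame of lamp_seat between -0.003 and 0.003 m and y of new_tube_center in the frame of lamp_seat between -0.008 and 0.008 m and z of new_tube_center in the frame of lamp_seat between -0.003 and 0.003 m and angle between the y axis of new_tube_center and the y axis of lamp_seat, either way round below 0.035 rad and value of joint cover below 0.08 rad and linear speed of new_tube below 0.02 m/s); the robot touches nothing.
It fails at once if the blue tray, the lens blank or the blue lens box is moved by more than 40 mm (distance of any of blue_tray, lens_blank_2, lens_box_blue from where it was at the start of the episode above 0.04 m).
It fails at once if the spent tube leaves the blue tray (horizontal distance between old_tube_center and blue_tray above 0.08 m or height (world z) of old_tube_center above 0.05 m).
It also fails if it takes over 48 s, if anything falls off the work surface, if the arm or the gripper's body presses on something with over 40 N, if the wrist force passes 120 N, or if a joint passes its speed limit or range.

## Working session

There is one attempt and no reset: what is moved stays moved. The work goes in short steps, Python scripts to look and compute and a tool call to move; the robot and the scene stay as the last step left them, time stands still between calls to the robot, and variables do not carry over. Pictures are saved under pics/ and viewed, at most 12 in all, crops included, and the job is handed in when it is done.

Besides the shell and the picture viewer there is one more tool, called in YAML: its name, and indented under it one key for each argument. jog_arm: Moves the arm, as the interface text tells. Its arguments: {"type":"object","properties":{"deltas":{"type":"array","items":{"type":"array"}},"grip_force":{"type":"number"}},"required":["deltas"]}

```bash
mkdir -p pics; ls; cat > h.py <<'E'
import numpy as np, cv2
from rig import manip
def cap(n):
    c=manip.capture(n); np.savez(f'/tmp/{n}.npz',**{k:np.array(v) for k,v in c.items()}); return c
def load(n): return dict(np.load(f'/tmp/{n}.npz'))
def save(c,f,box=None,s=1):
    im=c['image'][:,:,::-1]
    if box: im=im[box[1]:box[3],box[0]:box[2]]
    cv2.imwrite(f'pics/{f}.png',cv2.resize(im,None,fx=s,fy=s,interpolation=cv2.INTER_CUBIC))
def world(c,u,v,z=None):
    """pixel -> world; by depth, or on plane z if given"""
    f=240/np.tan(np.radians(float(c['fov_y']))/2)
    M=np.linalg.inv(c['view']); d=np.array([(u-c['cx'])/f,-(v-c['cy'])/f,-1])
    o=M[:3,3]; D=M[:3,:3]@d
    k=float(c['z_map'][int(round(v)),int(round(u))]) if z is None else (z-o[2])/D[2]
    return o+k*D
def pix(c,p):
    f=240/np.tan(np.radians(float(c['fov_y']))/2)
    q=c['view'][:3,:3]@np.array(p)+c['view'][:3,3]
    return c['cx']+f*q[0]/-q[2], c['cy']+f*q[1]/q[2]
E
python3 - <<'E'
from h import *
for n in('scene','side'):
    c=cap(n); save(c,n+'0'); print(n,c['fov_y'],c['cx'],c['cy'],[k for k in c],np.linalg.inv(c['view'])[:3,3])
print(manip.get_state())
E
```

```text
pics
scene 44.280799669241055 309.4418653185496 233.8715628371929 ['image', 'z_map', 'fov_y', 'cx', 'cy', 'view'] [ -17.23122089 -410.63412414  924.98284982]
side 46.020451352024175 318.66532141380986 244.01799084555626 ['image', 'z_map', 'fov_y', 'cx', 'cy', 'view'] [  258.06603441 -1168.08966325   525.22645126]
{'t': 0.1, 'qpos': array([ 1.23761780e+00,  1.31066512e-01,  1.48917792e+00, -1.49394886e-05,
        1.52300813e+00, -8.53732007e-02]), 'joint_vel': array([ 0.00014056, -0.0003835 , -0.00425781, -0.00097817,  0.00194941,
        0.00013974]), 'effort': array([ 1.77075770e-03, -5.70955360e+01, -5.01937830e+01, -1.05771589e-04,
        8.20381218e-03,  5.73656416e-05]), 'ee_pos': array([146.97054215, 581.20703577, 230.35662038]), 'orientation': array([-3.13993752e+00, -1.26672716e-04,  2.89378795e+00]), 'ft_force': array([-0.09542813, -0.11531   ,  0.18933999]), 'torque': array([ 0.00215864,  0.01220343, -0.01805865]), 'finger_force': 0.0, 'gripper_width': 85.68958488317038}
```

View pics/scene0.png

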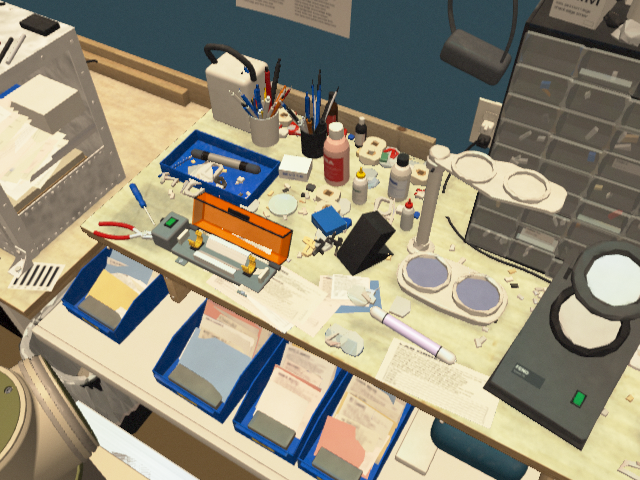

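View pics/side0.png

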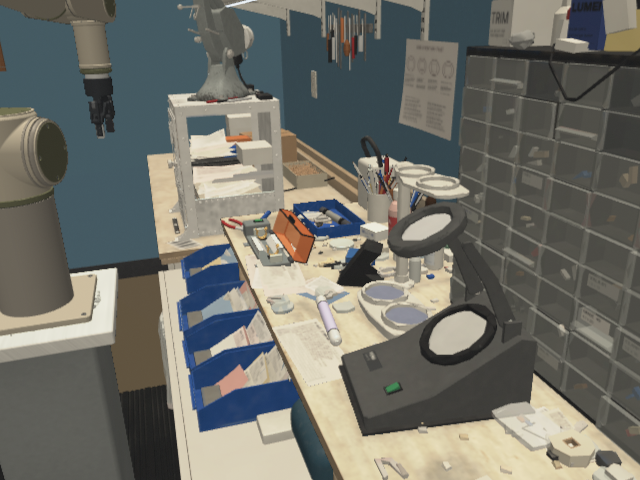

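The scene view shows the lamp at about (150–290, 195–285), with its ballast box at (172, 230). The new tube runs from (368, 310) to (452, 361), and the spent tube is in the tray at (225, 160). The side view shows both again, from farther away. I'll enlarge the crops next.

```bash
python3 - <<'E'
from h import *
c=load('scene'); save(c,'lamp1',(145,185,300,300),5); save(c,'tube1',(350,285,470,375),6)
for p in [(368,310),(452,361),(410,335)]: print(p,world(c,*p),world(c,*p,z=11))
for p in [(172,222),(155,240),(280,265),(193,240),(248,265),(222,240)]: print(p,world(c,*p))
E
```

```text
(368, 310) [ 551.4591421  -184.2883356     4.01630981] [ 547.14676251 -186.00471594   11.        ]
(452, 361) [ 522.25650036 -358.26635701   18.73116516] [ 526.85882965 -357.81961151   11.        ]
(410, 335) [ 534.30357898 -275.16569092   16.42695791] [ 537.59798957 -274.35651507   11.        ]
(172, 222) [514.02940295 239.33458987  47.52809706]
(155, 240) [476.70086362 260.04031755  17.55603608]
(280, 265) [547.59952183   5.45567395  21.07014505]
(193, 240) [516.29280121 194.49497239  15.85150284]
(248, 265) [516.22671098  58.89371585  21.49330146]
(222, 240) [539.39536711 137.36863306  26.09741942]
```

View pics/lamp1.png

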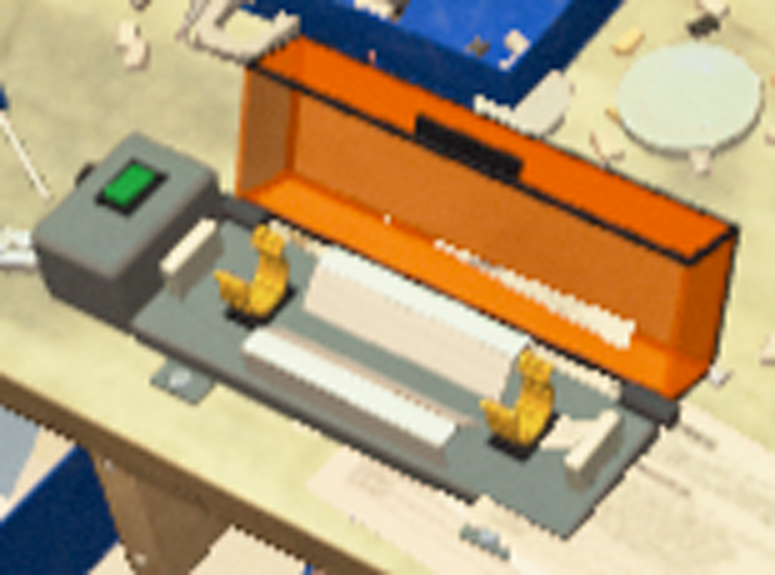

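View pics/tube1.png

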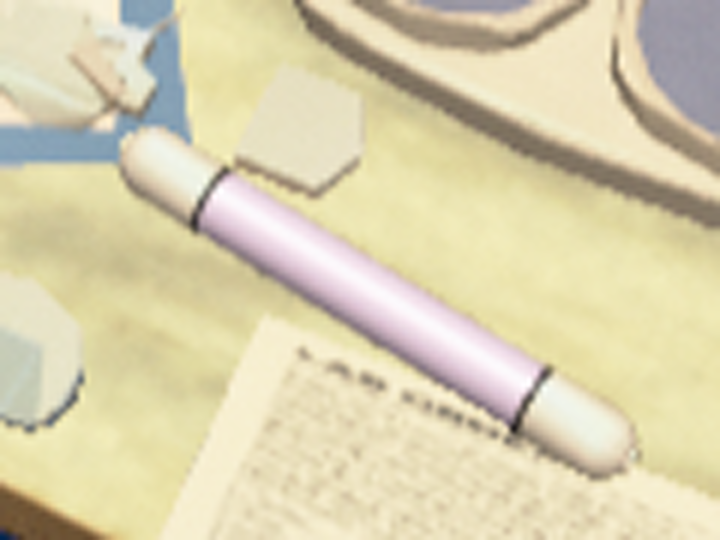

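The lamp crop shows the left cheek top centred at crop (188, 245) and the right cheek top at (593, 436). The clips are at (255, 275) and (520, 400). In the tube crop, the dark bands are centred at (210, 200) and (530, 400).

```bash
python3 - <<'E'
from h import *
c=load('scene')
L=lambda u,v,z:world(c,145+(u-2)/5,185+(v-2)/5,z)
T=lambda u,v,z:world(c,350+(u-2.5)/6,285+(v-2.5)/6,z)
a,b=L(188,245,33),L(593,436,33); d=a-b
print('lamp',(a+b)/2,np.linalg.norm(d),np.degrees(np.arctan2(d[1],d[0])))
f,k=L(565,535,14),L(660,425,14);print(f,k,np.linalg.norm(f-k))
u=d/np.linalg.norm(d);x=np.array([u[1],-u[0],0]); print('seat from base end',(f+k)/2+106*u)
a,b=T(210,200,13),T(530,400,13); d=a-b
print('tube',(a+b)/2,np.linalg.norm(d),np.degrees(np.arctan2(d[1],d[0])))
s,e=T(122,150,11),T(635,450,11); print((s+e)/2,np.linalg.norm(s-e),np.degrees(np.arctan2(*(s-e)[1::-1])))
# cover points: hinge side
E
```

```text
lamp [509.58217795 115.5191017   33.        ] 193.5608880431295 90.53878273033375
[477.61928212  11.18254059  14.        ] [539.22728333   8.35583159  14.        ] 61.67281489526172
seat from base end [507.42652296 115.76449952  14.        ]
tube [ 538.43597808 -275.0157144    13.        ] 110.64786889978295 82.33458650161651
[ 541.04287763 -275.24518621   11.        ] 174.09827814609736 84.27503382063124
```

```bash
cat >> h.py <<'E'
def go(x,y,z,ang,s=None):
    """units (30mm, 6deg) to bring TCP to x,y,z with closing line (tool y) at ang deg; tool down"""
    s=s or manip.get_state(); w=s['orientation'][2]
    d=np.array([x,y,z])-s['ee_pos']
    xt=np.array([np.cos(w),np.sin(w),0]); yt=np.array([np.sin(w),-np.cos(w),0])
    cur=np.degrees(w)-90; t=(ang-cur+180)%360-180
    print('go',np.round([d@xt/30,d@yt/30,-d[2]/30],3),'spin',round(-t/6,3),'(or half turn)')
E
python3 - <<'E'
from h import *
go(470,330,230,30); go(539,-275,190,-6.5)
E
```

```text
go [-1.2493e+01 -5.4770e+00  1.2000e-02] spin 7.634 (or half turn)
go [-19.669 -24.463   1.345] spin 13.717 (or half turn)
```

jog_arm:
  deltas:
    - [[-12.5, -5.5, 0], 7.6, 100]
    - [[-12.5, -5.5, 0], 7.6, 100]
    - [[-12.5, -5.5, 0], 7.6, 100]
    - [[-12.5, -5.5, 0], 7.6, 100]
    - [[-12.5, -5.5, 0], 7.6, 100]
    - [[-12.5, -5.5, 0], 7.6, 100]
    - [[-19.67, -24.46, 1.3], 13.7, 100]
    - [[-19.67, -24.46, 1.3], 13.7, 100]
    - [[-19.67, -24.46, 1.3], 13.7, 100]
    - [[-19.67, -24.46, 1.3], 13.7, 100]

```text
t: 1.35
ee_pos: [480.6, 102.5, 215.5]
orientation: [-3.141, 0.0, 1.455]
ft_force: [0.7, 0.2, 0.1]
gripper_width: 85.8
finger_force: 0.0
```

```bash
python3 - <<'E'
from h import *
s=manip.get_state(); print(s['t'],s['ee_pos'],s['orientation'])
go(539,-275,190,-6.5)
E
```

```text
1.35 [480.5947496  102.51421046 215.46365625] [-3.14128582e+00  8.51740000e-05  1.45513808e+00]
go [-12.275   3.386   0.849] spin -0.021 (or half turn)
```

```bash
python3 - <<'E'
from h import *
manip.capture('wrist'); manip.capture('wrist'); c=cap('wrist'); save(c,'w_lamp')
s=manip.get_state(); print(s['t'],s['ee_pos'],s['orientation'])
go(539,-275,190,-6.5)
E
```

```text
1.5 [480.86674618 101.5177033  215.31055768] [-3.14069127e+00  6.27844032e-04  1.45364457e+00]
go [-12.238   3.391   0.844] spin -0.035 (or half turn)
```

View pics/w_lamp.png

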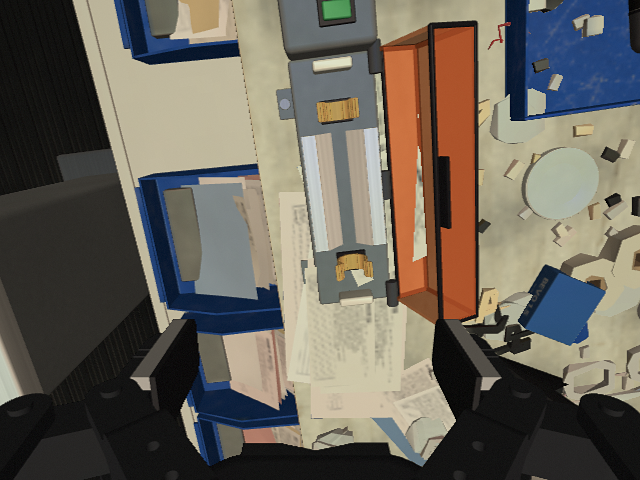

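The wrist view shows the lamp almost square-on. The cheek tops are centred at (334, 64) and (356, 298), the clips at (338, 109) and (354, 266), and the open cover is at (385–478, 25–320).

```bash
python3 - <<'E'
from h import *
c=load('wrist')
for A,B,z in [((334,64),(356,298),33),((338,109),(354,266),33)]:
    a,b=world(c,*A,z),world(c,*B,z); d=a-b
    print((a+b)/2,np.linalg.norm(d),np.degrees(np.arctan2(d[1],d[0])))
# base edges z=14 near rows 150,250 : left edge/right
for p in [(291,64),(319,303),(377,58),(388,290)]: print(p,world(c,*p,14))
# cover free edge top: black edge (430..478,25) -> depth
for p in [(455,180),(470,180),(431,60),(476,30),(476,318),(431,290)]: print(p,world(c,*p))
E
```

```text
[507.97453506 120.22343444  33.        ] 189.48424610330207 89.7186165646853
[508.31148953 119.35371547  33.        ] 127.95940320006325 90.18067570781342
(291, 64) [476.1070637  221.41983349  14.        ]
(319, 303) [473.80364239  15.83138998  14.        ]
(377, 58) [543.23893349 217.57449701  14.        ]
(388, 290) [538.58202121  21.22752085  14.        ]
(455, 180) [582.58704766 125.39570924  72.97022085]
(470, 180) [595.33056365 123.01719301  66.66429055]
(431, 60) [567.63564746 204.33671076  76.55006711]
(476, 30) [600.08886833 219.76051101  66.18480135]
(476, 318) [619.62260224 -18.06328645  12.56161351]
(431, 290) [578.19939818  16.06273575  13.10017228]
```

jog_arm:
  deltas:
    - [[-12.2, 3.4, 0.85], 0, 100]
    - [[-12.2, 3.4, 0.85], 0, 100]
    - [[-12.2, 3.4, 0.85], 0, 100]
    - [[-12.2, 3.4, 0.85], 0, 100]
    - [[-12.2, 3.4, 0.85], 0, 100]
    - [[-12.2, 3.4, 0.85], 0, 100]
    - [[-12.2, 3.4, 0.85], 0, 100]
    - [[-12.2, 3.4, 0.85], 0, 100]
    - [[-12.2, 3.4, 0.85], 0, 100]

```text
t: 2.62
ee_pos: [541.9, -268.7, 190.5]
orientation: [3.142, -0.001, 1.461]
ft_force: [-0.1, 1.0, -0.3]
gripper_width: 85.1
finger_force: 0.0
```

```bash
python3 - <<'E'
from h import *
c=cap('wrist'); save(c,'w_tube')
s=manip.get_state(); print(s['t'],s['ee_pos'],s['orientation'])
print(pix(c,[539,-275,11]))
E
```

```text
2.675 [ 541.90032201 -268.77773908  190.70725424] [ 3.14129383e+00 -2.56657129e-04  1.46146984e+00]
(np.float64(313.211144240148), np.float64(229.6488268511427))
```

View pics/w_tube.png

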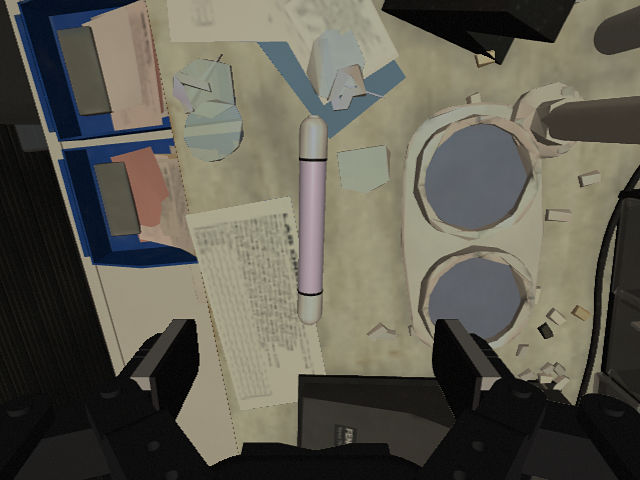

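The wrist view shows the tube's bands at (314, 159) and (310.5, 294), and its tips at (313.5, 116) and (309, 325). There is free space on both sides for the fingers.

```bash
python3 - <<'E'
from h import *
c=load('wrist')
for A,B,z in [((314,159),(310.5,294),17),((313.5,116),(309,325),11)]:
    a,b=world(c,*A,z),world(c,*B,z); d=a-b; m=(a+b)/2; g=np.degrees(np.arctan2(d[1],d[0]))
    print(m,np.linalg.norm(d),g)
    go(m[0],m[1],4,g-90)
E
```

```text
[ 538.33465392 -273.61018092   17.        ] 112.56230763915083 82.11824229892031
go [-0.173 -0.101  6.224] spin 0.27 (or half turn)
[ 537.34266242 -273.96110892   11.        ] 176.59907953996046 82.31579544519109
go [-0.188 -0.132  6.224] spin 0.237 (or half turn)
```

jog_arm:
  deltas:
    - [[-0.18, -0.12, 2], 0.25, 80]
    - [[-0.18, -0.12, 4], 0.25, 80]
    - [[-0.18, -0.12, 5], 0.25, 80]
    - [[-0.18, -0.12, 5.7], 0.25, 80]
    - [[-0.18, -0.12, 6.1], 0.25, 80]
    - [[-0.18, -0.12, 6.3], 0.25, 80]
    - [[-0.18, -0.12, 6.3], 0.25, 80]
  grip_force: 30

```text
t: 3.55
ee_pos: [537.8, -275.9, 2.2]
orientation: [3.141, 0.0, 1.433]
ft_force: [-0.4, -0.4, 0.2]
gripper_width: 67.9
finger_force: 0.0
```

jog_arm:
  deltas:
    - [[0, 0, 0.03], 0, 15]
    - [[0, 0, 0.03], 0, 15]
    - [[0, 0, 0.03], 0, 15]
    - [[0, 0, 0.03], 0, 15]
    - [[0, 0, 0.03], 0, 15]
    - [[0, 0, 0.03], 0, 15]
  grip_force: 30

```text
t: 4.3
ee_pos: [537.6, -275.9, 1.2]
orientation: [3.141, 0.0, 1.433]
ft_force: [-1.1, 0.0, 5.8]
gripper_width: 20.8
finger_force: 29.4
```

```bash
python3 - <<'E'
from h import *
go(508,118,150,0)
E
```

```text
go [12.869 -2.782 -4.961] spin -1.317 (or half turn)
```

jog_arm:
  deltas:
    - [[0, 0, -1.0], 0, 15]
    - [[0, 0, -2.5], 0, 15]
    - [[0, 0, -4], 0, 15]
    - [[12.87, -2.78, -4.96], -1.3, 15]
    - [[12.87, -2.78, -4.96], -1.3, 15]
    - [[12.87, -2.78, -4.96], -1.3, 15]
    - [[12.87, -2.78, -4.96], -1.3, 15]
    - [[12.87, -2.78, -4.96], -1.3, 15]
    - [[12.87, -2.78, -4.96], -1.3, 15]
    - [[12.87, -2.78, -4.96], -1.3, 15]

```text
t: 5.55
ee_pos: [507.0, 121.7, 149.5]
orientation: [3.141, -0.001, 1.572]
ft_force: [0.3, 0.1, -1.2]
gripper_width: 20.7
finger_force: 29.6
```

jog_arm:
  deltas:
    - [[0, 0, 0], 0, 15]
    - [[0, 0, 0], 0, 15]

```text
t: 5.8
ee_pos: [507.6, 117.6, 149.0]
orientation: [-3.141, 0.001, 1.569]
ft_force: [-0.2, -0.6, 0.2]
gripper_width: 20.7
finger_force: 29.6
```

```bash
python3 - <<'E'
from h import *
c=cap('wrist'); save(c,'w_over')
s=manip.get_state(); print(s['t'],s['ee_pos'],s['orientation'],s['gripper_width'])
go(508,118,150,0)
E
```

```text
5.85 [507.68679174 117.2792485  148.9917765 ] [-3.14114046e+00  4.51592439e-04  1.56814627e+00] 20.821109812947768
go [ 0.024  0.01  -0.034] spin -0.025 (or half turn)
```

View pics/w_over.png

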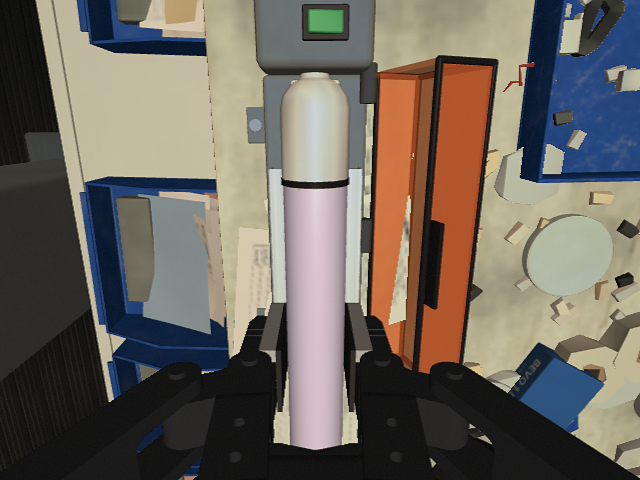

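The wrist view shows the tube held over the lamp, with its tip at (318, 72) and band at (316, 184). The reflector end is at row 169, spanning columns 268 to about 364. The near edge of the ballast box is at row 73, and the base edges are at columns 265 and 375.

```bash
python3 - <<'E'
from h import *
c=load('wrist')
b=world(c,316,184,169); print('band',b,'ctr y',b[1]-53)
print('bands edges',world(c,282,183,159),world(c,350,183,159),'cap', world(c,282,110,159),world(c,350,110,159))
print('tip',world(c,315,72,159), world(c,315,72))
print('refl',world(c,269,169,30),world(c,362,169,30), world(c,275,200),world(c,355,200))
print('ballast',world(c,285,73,42),world(c,300,60))
print('base L',world(c,265,120,14),world(c,265,160,14),'R',world(c,360,120,14))
# ballast sides
print('bal sides',world(c,256,40,42),world(c,375,40,42))
for p in [(440,65),(494,65),(466,330),(420,355),(436,200),(483,200)]: print('cover',p,world(c,*p))
E
```

```text
band [507.72432588 176.23533832 169.        ] ctr y 123.23533831613452
bands edges [496.60034832 175.19515878 159.        ] [518.84975068 175.14269105 159.        ] cap [497.20707301 197.78824689 159.        ] [518.33348145 197.73343566 159.        ]
tip [507.49043582 208.64239408 159.        ] [507.49599379 208.24737481 162.37316997]
refl [477.63966994 166.53273772  30.        ] [537.2350394  166.38938677  30.        ] [480.77182903 146.35875958  29.28949304] [533.33554635 146.26686923  29.45108459]
ballast [490.14158979 221.86327748  42.        ] [498.81013702 228.6445574   41.93768   ]
base L [474.32101508 196.6462086   14.        ] [473.30955779 170.90071312  14.        ] R [536.72919453 196.4862256   14.        ]
bal sides [474.33655066 238.93184684  42.        ] [540.89578407 238.74550477  42.        ]
cover (440, 65) [507.70767227 193.20285962 290.84210786]
cover (494, 65) [599.07212921 222.53282932  66.49465165]
cover (466, 330) [601.20634657  70.81626325  66.07112423]
cover (420, 355) [570.80713143  59.46190056  76.29503612]
cover (436, 200) [572.10667641 154.74570535  77.22702603]
cover (483, 200) [6.29501141e+02 1.40850722e+02 4.83173831e-01]
```

jog_arm:
  deltas:
    - [[-0.09, 0, 1.7], 0, 15]
    - [[-0.09, 0, 2.8], 0, 15]
    - [[-0.09, 0, 3.3], 0, 15]
    - [[-0.09, 0, 3.6], 0, 15]
    - [[-0.09, 0, 3.7], 0, 15]
    - [[-0.09, 0, 3.7], 0, 15]

```text
t: 6.6
ee_pos: [508.5, 115.7, 39.3]
orientation: [3.14, -0.0, 1.569]
ft_force: [-0.1, -0.3, 0.1]
gripper_width: 21.1
finger_force: 29.6
```

jog_arm:
  deltas:
    - [[-0.02, -0.02, 0.05], 0, 15]
    - [[-0.02, -0.02, 0.1], 0, 15]
    - [[-0.02, -0.02, 0.1], 0, 15]

```text
t: 6.98
ee_pos: [507.7, 115.1, 36.0]
orientation: [3.14, -0.0, 1.569]
ft_force: [0.9, -0.4, 4.0]
gripper_width: 20.9
finger_force: 29.9
```

Contact with the lips (4 N), so I release.

jog_arm:
  deltas:
    - [[0, 0, 0], 0, 42]
    - [[0, 0, 0], 0, 42]
    - [[0, 0, 0], 0, 42]
    - [[0, 0, -1], 0, 42]
    - [[0, 0, -2], 0, 42]
    - [[0, 0, -2], 0, 0]
    - [[0, 0, -2], 0, 0]
    - [[0, 0, -2], 0, 0]
    - [[0, 0, -2], 0, 0]

```text
t: 8.1
ee_pos: [506.3, 114.9, 94.2]
orientation: [-3.14, 0.0, 1.569]
ft_force: [0.7, 0.5, -1.3]
gripper_width: -0.0
finger_force: 0.0
```

```bash
python3 - <<'E'
from h import *
c=cap('wrist'); save(c,'w_laid'); s=manip.get_state(); print(s['t'],s['ee_pos'],s['gripper_width'])
for z in(46,31): print(z,pix(c,[507.5,118+88,z]),pix(c,[507.5,118+54,z+11]))
d=cap('scene'); save(d,'s_laid',(145,185,300,300),5)
E
```

```text
8.15 [506.50680859 114.92361876  94.46356668] 0.03680677380285884
46 (np.float64(318.25553192965214), np.float64(88.67590080188393)) (np.float64(318.38561516560594), np.float64(169.3537765949104))
31 (np.float64(318.1164273974042), np.float64(91.43003973694104)) (np.float64(318.2363437949711), np.float64(166.05874180206052))
```

View pics/s_laid.png

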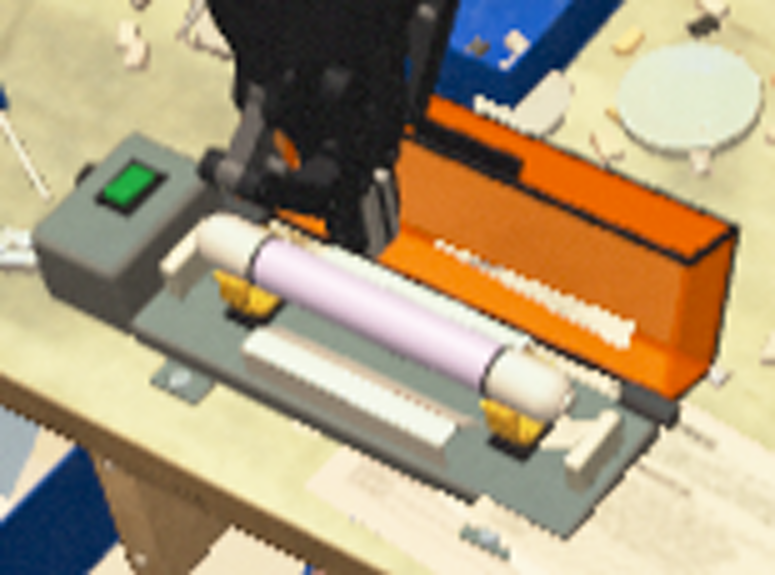

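The tube rests on both clips, with tips at crop (197, 235) and (572, 397) and bands at (262, 255) and (490, 373). Next I check the endways centring.

```bash
python3 - <<'E'
from h import *
c=load('scene')
L=lambda u,v,z:world(c,145+(u-2)/5,185+(v-2)/5,z)
for A,B,z in [((200,232),(572,395),46),((264,253),(492,371),50),((188,245),(593,436),33)]:
    a,b=L(*A,z),L(*B,z);print((a+b)/2,np.linalg.norm(a-b))
w=load('wrist'); im=w['image']; print([tuple(im[r,318]) for r in range(70,190,6)])
go(507.5,118,64,0)
E
```

```text
[511.8471904 116.7287568  46.       ] 173.421822124947
[508.60371412 116.31323272  50.        ] 111.28409659158484
[509.58217795 115.5191017   33.        ] 193.5608880431295
[(np.uint8(226), np.uint8(227), np.uint8(201)), (np.uint8(174), np.uint8(165), np.uint8(142)), (np.uint8(91), np.uint8(93), np.uint8(89)), (np.uint8(110), np.uint8(108), np.uint8(104)), (np.uint8(188), np.uint8(180), np.uint8(159)), (np.uint8(202), np.uint8(204), np.uint8(183)), (np.uint8(205), np.uint8(212), np.uint8(201)), (np.uint8(207), np.uint8(213), np.uint8(220)), (np.uint8(206), np.uint8(212), np.uint8(219)), (np.uint8(208), np.uint8(214), np.uint8(219)), (np.uint8(208), np.uint8(214), np.uint8(219)), (np.uint8(208), np.uint8(214), np.uint8(217)), (np.uint8(207), np.uint8(213), np.uint8(216)), (np.uint8(208), np.uint8(214), np.uint8(215)), (np.uint8(207), np.uint8(213), np.uint8(213)), (np.uint8(206), np.uint8(212), np.uint8(211)), (np.uint8(44), np.uint8(40), np.uint8(37)), (np.uint8(227), np.uint8(219), np.uint8(223)), (np.uint8(226), np.uint8(218), np.uint8(223)), (np.uint8(225), np.uint8(216), np.uint8(221))]
go [0.101 0.027 1.023] spin -0.016 (or half turn)
```

jog_arm:
  deltas:
    - [[0.11, 0.03, 0.5], 0, 0]
    - [[0.11, 0.03, 1.0], 0, 0]
    - [[0.11, 0.03, 1.15], 0, 0]
    - [[0.11, 0.03, 1.25], 0, 0]
    - [[0.11, 0.03, 1.33], 0, 0]
    - [[0.11, 0.03, 1.33], 0, 0]

```text
t: 8.95
ee_pos: [508.5, 118.3, 56.1]
orientation: [3.141, -0.0, 1.569]
ft_force: [-1.4, 0.1, 2.8]
gripper_width: 0.1
finger_force: 1.6
```

Contact on the tube top. I press on gradually.

jog_arm:
  deltas:
    - [[0, -0.02, 0.07], 0, 0]
    - [[0, -0.02, 0.14], 0, 0]
    - [[0, -0.02, 0.21], 0, 0]
    - [[0, -0.02, 0.28], 0, 0]
    - [[0, -0.02, 0.35], 0, 0]
    - [[0, -0.02, 0.42], 0, 0]
    - [[0, -0.02, 0.46], 0, 0]
    - [[0, -0.02, 0.46], 0, 0]

```text
t: 9.95
ee_pos: [507.8, 118.3, 41.9]
orientation: [3.141, 0.0, 1.569]
ft_force: [0.4, -0.8, 2.7]
gripper_width: 0.3
finger_force: 1.9
```

jog_arm:
  deltas:
    - [[0, 0, 0.05], 0, 0]
    - [[0, 0, 0.09], 0, 0]
    - [[0, 0, 0.09], 0, 0]

```text
t: 10.32
ee_pos: [508.7, 118.3, 41.5]
orientation: [3.139, 0.0, 1.569]
ft_force: [-7.4, -2.2, 23.1]
gripper_width: -0.2
finger_force: 11.5
```

jog_arm:
  deltas:
    - [[0, 0, -1], 0, 0]
    - [[0, 0, -3], 0, 0]
    - [[0, 0, -5], -1.7, 0]
    - [[0, 0, -5.3], -3.4, 0]
    - [[0, 0, -5.3], -5.1, 0]
    - [[0, 0, -5.3], -6.8, 0]
    - [[0, 0, -5.3], -8.5, 0]
    - [[0, 0, -5.3], -10.2, 0]
    - [[0, 0, -5.3], -11.9, 0]
    - [[0, 0, -5.3], -13.6, 0]

```text
t: 11.58
ee_pos: [506.9, 118.3, 197.2]
orientation: [-3.141, -0.001, 2.999]
ft_force: [0.3, 0.1, -0.5]
gripper_width: -0.0
finger_force: 0.0
```

```bash
python3 - <<'E'
from h import *
c=cap('scene'); im1=c['image'][185:300,145:300]
w=cap('wrist'); s=manip.get_state(); print(s['t'],s['ee_pos'],s['orientation'])
go(650,118,200,90)
cv2.imwrite('pics/chk.png',np.vstack([cv2.resize(im1[:,:,::-1],None,fx=3,fy=3),cv2.resize(w['image'][:,:,::-1],(465,349))])[:600] if 0 else cv2.resize(im1[:,:,::-1],None,fx=5,fy=5,interpolation=cv2.INTER_CUBIC))
# height map behind cover
f=240/np.tan(np.radians(c['fov_y'])/2); v,u=np.mgrid[:480,:640]; k=c['z_map']
P=np.stack([(u-c['cx'])/f*k,-(v-c['cy'])/f*k,-k],-1); M=np.linalg.inv(c['view']); P=P@M[:3,:3].T+M[:3,3]
for x in range(600,760,20):
    print(x,[ (lambda m:int(P[...,2][m].max()) if m.any() else -1)((abs(P[...,0]-x-10)<10)&(abs(P[...,1]-y-10)<10)&(k>0)&(P[...,2]<150)) for y in range(20,220,20)])
E
```

```text
11.675 [506.9581338  118.30963885 197.24102867] [-3.14135666e+00 -1.21983333e-03  2.99565778e+00]
go [-4.719  0.683 -0.092] spin -1.394 (or half turn)
600 [70, 69, 70, 68, 70, 70, 68, 70, 68, 70]
620 [3, -1, -1, -1, -1, -1, -1, -1, -1, -1]
640 [4, 5, 4, 2, 10, 14, 35, 36, 36, 36]
660 [6, 4, 11, 13, 12, 14, 36, 12, 8, 6]
680 [21, 8, 11, 9, 12, 12, 35, 6, 9, 10]
700 [22, 10, 12, 11, 12, 11, 38, 5, 6, 13]
720 [22, 5, 10, 14, 11, 7, 37, 4, 6, 25]
740 [23, 23, 9, 5, 9, 7, 37, 6, 24, 28]
```

View pics/chk.png

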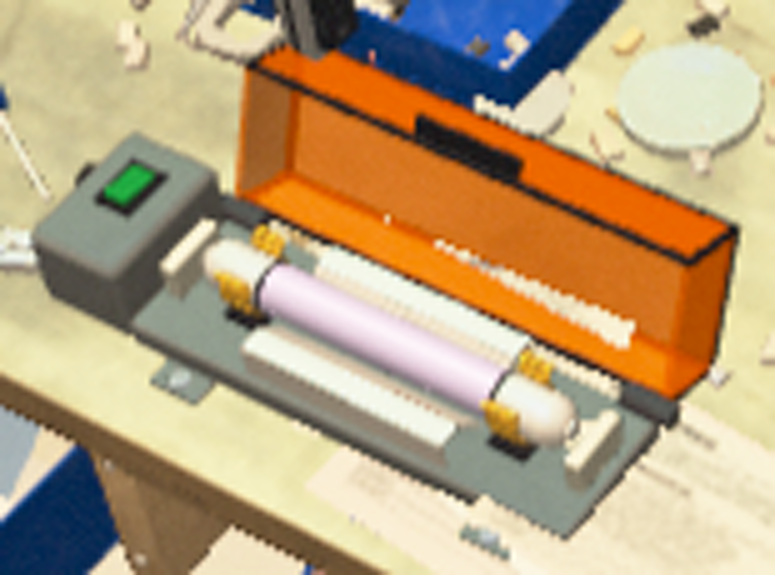

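The tube sits between the jaws of both clips, at crop (245, 270) and (515, 390), and its tips lie between the cheeks, so it is home. Next I go behind the cover.

jog_arm:
  deltas:
    - [[-4.65, 0.75, 0], -1.4, 0]
    - [[-4.65, 0.75, 0], -1.4, 0]
    - [[-4.65, 0.75, 0], -1.4, 0]
    - [[-4.65, 0.75, 0], -1.4, 0]
    - [[-4.65, 0.75, 2], -1.4, 0]
    - [[-4.65, 0.75, 4], -1.4, 0]
    - [[-4.65, 0.75, 4.7], -1.4, 0]
    - [[-4.65, 0.75, 4.7], -1.4, 0]
    - [[-4.65, 0.75, 4.7], -1.4, 0]

```text
t: 12.8
ee_pos: [650.8, 120.2, 60.5]
orientation: [3.141, 0.005, 3.139]
ft_force: [0.4, -0.3, 1.2]
gripper_width: 0.4
finger_force: 0.0
```

```bash
python3 - <<'E'
from h import *
s=manip.get_state(); print(s['t'],s['ee_pos'],s['orientation'])
for p in [(615,54),(591,68),(567,85),(546,87),(526,82),(508,71),(498,56),(498,52)]: print(p,end=' ');go(p[0],117,p[1],90,s)
E
```

```text
12.8 [650.802002   120.22583567  60.4859711 ] [3.14107791 0.00481812 3.1393948 ]
(615, 54) go [ 1.193 -0.11   0.216] spin -0.021 (or half turn)
(591, 68) go [ 1.993 -0.112 -0.25 ] spin -0.021 (or half turn)
(567, 85) go [ 2.793 -0.114 -0.817] spin -0.021 (or half turn)
(546, 87) go [ 3.493 -0.115 -0.884] spin -0.021 (or half turn)
(526, 82) go [ 4.16  -0.117 -0.717] spin -0.021 (or half turn)
(508, 71) go [ 4.76  -0.118 -0.35 ] spin -0.021 (or half turn)
(498, 56) go [ 5.093 -0.119  0.15 ] spin -0.021 (or half turn)
(498, 52) go [ 5.093 -0.119  0.283] spin -0.021 (or half turn)
```

jog_arm:
  deltas:
    - [[0.6, 0, 0.1], 0, 0]
    - [[1.2, 0, 0.1], 0, 0]
    - [[1.5, 0, 0], 0, 0]
    - [[1.75, 0, -0.12], 0, 0]
    - [[2.0, 0, -0.3], 0, 0]
    - [[2.0, 0, -0.3], 0, 0]

```text
t: 13.55
ee_pos: [590.6, 120.3, 69.0]
orientation: [3.141, 0.005, 3.14]
ft_force: [1.8, 0.2, 1.5]
gripper_width: 0.3
finger_force: 1.2
```

```bash
python3 - <<'E'
from h import *
s=manip.get_state(); print(s['t'],s['ee_pos'],s['orientation'])
c=cap('side'); save(c,'s_push',(220,180,340,290),5)
for p in [(591,68),(567,85),(546,87),(526,82),(508,71),(498,56),(498,52)]: print(p,end=' ');go(p[0],117,p[1],90,s)
E
```

```text
13.55 [590.63985563 120.29094     69.0398479 ] [3.14105196 0.00504203 3.13981377]
(591, 68) go [-0.012 -0.11   0.035] spin -0.017 (or half turn)
(567, 85) go [ 0.788 -0.111 -0.532] spin -0.017 (or half turn)
(546, 87) go [ 1.488 -0.112 -0.599] spin -0.017 (or half turn)
(526, 82) go [ 2.154 -0.114 -0.432] spin -0.017 (or half turn)
(508, 71) go [ 2.754 -0.115 -0.065] spin -0.017 (or half turn)
(498, 56) go [ 3.088 -0.115  0.435] spin -0.017 (or half turn)
(498, 52) go [ 3.088 -0.115  0.568] spin -0.017 (or half turn)
```

View pics/s_push.png

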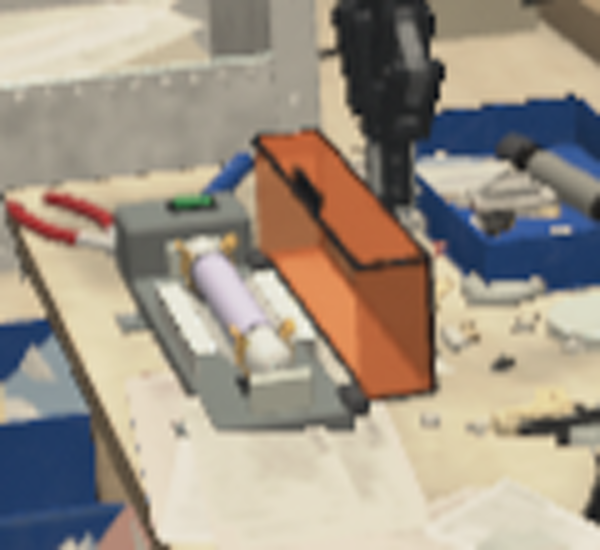

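The side view shows the cover pushed almost upright (outer edge at crop (430, 260)), with the fingertips behind it at (395, 200). I continue along the arc.

jog_arm:
  deltas:
    - [[0.3, 0, -0.25], 0, 0]
    - [[0.55, 0, -0.42], 0, 0]
    - [[0.8, 0, -0.55], 0, 0]
    - [[1.15, 0, -0.6], 0, 0]
    - [[1.5, 0, -0.6], 0, 0]
    - [[1.8, 0, -0.53], 0, 0]
    - [[2.15, 0, -0.42], 0, 0]
    - [[2.45, 0, -0.25], 0, 0]
    - [[2.75, 0, -0.05], 0, 0]
    - [[2.75, 0, -0.05], 0, 0]

```text
t: 14.85
ee_pos: [504.6, 120.1, 66.1]
orientation: [-3.141, -0.002, 3.14]
ft_force: [-0.2, -0.3, -0.5]
gripper_width: 0.4
finger_force: 0.0
```

jog_arm:
  deltas:
    - [[0.2, 0, 0.1], 0, 0]
    - [[0.35, 0, 0.3], 0, 0]
    - [[0.4, 0, 0.45], 0, 0]
    - [[0.4, 0, 0.55], 0, 0]
    - [[0.4, 0, 0.55], 0, 0]

```text
t: 15.48
ee_pos: [494.0, 120.3, 53.7]
orientation: [-3.141, -0.001, 3.14]
ft_force: [-20.0, -3.6, 34.2]
gripper_width: -0.2
finger_force: 17.3
```

jog_arm:
  deltas:
    - [[0, 0, -0.03], 0, 0]
    - [[0, 0, -0.03], 0, 0]
    - [[0, 0, -1], 0, 0]
    - [[0, 0, -3], 0, 0]
    - [[0, 0, -5], 0, 0]
    - [[0, 0, -5], 0, 0]
    - [[0, 0, -5], 0, 0]

```text
t: 16.35
ee_pos: [494.2, 120.2, 200.6]
orientation: [-3.142, 0.0, 3.14]
ft_force: [0.2, 0.5, -0.4]
gripper_width: 0.1
finger_force: 0.0
```

```bash
python3 - <<'E'
from h import *
c=cap('scene'); save(c,'s_end',(145,185,300,300),5); w=cap('wrist')
s=manip.get_state(); print(s['t'],s['ee_pos'],s['ft_force'])
f=240/np.tan(np.radians(c['fov_y'])/2); v,u=np.mgrid[:480,:640]; k=c['z_map']
P=np.stack([(u-c['cx'])/f*k,-(v-c['cy'])/f*k,-k],-1); M=np.linalg.inv(c['view']); P=P@M[:3,:3].T+M[:3,3]
m=(P[...,0]>480)&(P[...,0]<538)&(P[...,1]>20)&(P[...,1]<90)&(P[...,2]>40)&(P[...,2]<90)
print(m.sum(),np.linalg.lstsq(np.c_[P[m][:,:2]-[508,60],np.ones(m.sum())],P[m][:,2],rcond=None)[0],P[m][:,2].mean())
E
```

```text
16.45 [493.17399514 120.07252599 198.94856451] [-0.41839903  0.52302506 -0.08337613]
891 [-2.49548489e-03 -3.27439160e-03  5.43037846e+01] 54.32106501893668
```

View pics/s_end.png

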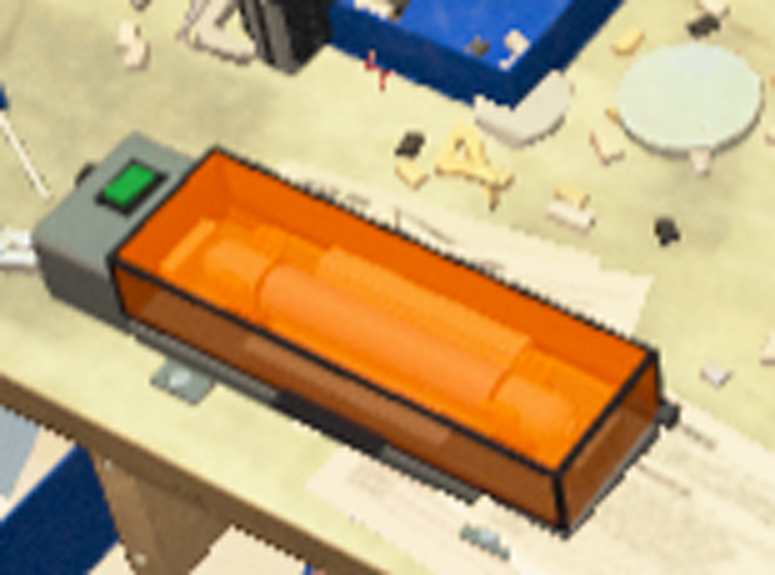

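The cover is flat: its top is at 54.3 mm and the slope is about 0. The tube shows through it, still in both clips, and the arm is clear. I hand the job in.

```bash
python3 -c "from rig import manip; print(manip.job_done())"
```

```text
the job is handed in; nothing more can be done
None
```

The new tube is snapped home in both clips, the cover is shut over it, the arm is clear, and I handed the job in at about 16.5 s; the hand-in call gave no verdict.

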